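# Refill the collar feeder's hopper from the parts tray

### The arm

A 7-joint arm with a two-finger parallel gripper is mounted at the origin on a cart in front of the work surface, level with it; the furniture and walls round the work are solid. World frame = base frame: x ahead of the robot, y to its left, z up, the work surface at z = 0. Lengths are in m, angles in rad, forces in N, time in s.
With the tool pointing down it reaches from about 0.425 to 0.875 m from the base axis. Payload 4.7 kg.
Tool frame: the origin (TCP) lies midway between the tips of the shut fingers; the grasp point (between the pads) lies 19 mm behind it (ctrl.grip_point_offset is the distance from the TCP to the grasp point, in m); z points along the fingers, y is the line along which they close (so a half turn about z gives the same grasp; the last joint's range is limited). The gripper opens to 87 mm and grips with 3 to 60 N. Pads are 19 mm wide; open, the fingers measure 117 mm over their backs; the gripper's body (75 mm by 190 mm) begins 51 mm behind the grasp point.
Start: joints at [1.234, 0.321, -0.07, 1.45, 0.023, 1.371, -0.057], TCP at [0.223, -0.61, 0.223] pointing down, gripper open.
Joint ranges: [-2.86, 2.86], [-0.3, 2.09], [-1.38, 1.24], [0.06, 2.45], [-1.56, 4.7], [0.09, 2.05], [-2.69, 2.69]. Speed limits (rad/s): [2.57, 2.57, 3.14, 3.14, 3.14, 3.14, 3.14].

### API

Orientations are given as a rotation vector (axis times angle).
In Python, from bench import ctrl gives the robot as it stands.
- The arm moves only by the tool move_arm, never from a script. Its argument "increments" is text: rows parted by semicolons, each of 7 numbers parted by spaces: the shift along the world's x, y, z in mm, then the turn, a rotation vector about the world's x, y, z in degrees, then the closure in counts, from 0 (fully open) to 255 (shut). A call has exactly 8 rows; each row shifts and turns the commanded pose from where the row before left it; what a row does not reach is not made up. A row lasts 1/12 s, in which the tool goes at most 41.7 mm and 7.16 degrees, less where a joint would pass 70% of its speed; a pose out of reach is approached as far as the arm can. A call with a gripper value outside its range is refused whole. The fingers move at their own pace and stop on an object; "grip_force" is the grip in N (left out, the last holds). Time passes only in rows, so rows that do not move let the fingers close, or fill a call up. It gives the time, the measured TCP pose, the force, the opening and the grip force at its end, in the units of the state.
- ctrl.get_state(): the state, without advancing time (a new reading comes with each control period).
- ctrl.get_image(name): name is "scene" or "top" or "wrist"; returns a dict with "frame" (384x512x3 uint8, red, green, blue), "depth" (384x512 float32, m along the optical axis (not along the pixel's ray), 0 where there is no reading), "fx", "fy", "cx", "cy" (pixels), "position" and "orientation" of the camera in the world. Camera axes: x right, y down, z forward; pixel columns grow to the right and rows downward; lengths in m; the calibration is good to about 2 mm. A picture is of the moment at which its call begins.
- ctrl.close_job(): hands the job in; it is judged then, once.
Trained networks look in a picture, given as the dict that the camera call returned (one of the last four; its "shot" number tells which), for a name from the list of things; names that differ only in an ending like _2 or _b are one class to them, and where a whole thing is asked for, a point or a joint stands for the part that bears it (a point fixed in the world has none). Each returns a list of dicts, best first, with "score" (0 to 1); they miss things now and then, are a little off and sometimes report something else, mostly with a low value. They report only what shows in the picture. A call takes as long as a camera call. They do not tell look-alikes from the thing itself.
- ctrl.find_in(target, picture): "centre" ([x, y, z] in m, in world coordinates, good to about 4 mm: the middle of the surface that is visible of it).
- ctrl.silhouettes(target, picture): "region" (384x512 bool, what is visible of it).
The state is a dict: "time": time; "joint_positions": joint angles; "qd": joint speeds; "joint_torque": joint torques, N m; "position": TCP position; "tool_rot": TCP orientation; "ft_force": force on the tool from outside, world axes, zero at the start; "torque": the same for the moment, N m; "grip_width": opening from 0.0 (shut) to 1.0 (fully open); "grip_force": force on a finger pad.
Only numpy, scipy, OpenCV 4.12 (cv2) and the standard library are available. Lean on these libraries where they do the work, as an engineer would, in place of code of your own. Each camera call takes 0.05 s, during which the arm holds its last target. There are 200 camera calls.

### The job

Refill the feeder's hopper: turn its wing catch clockwise all the way to its stop, in short arcs beside its guard plate, regripping the wings as needed, and only then slide the cover fully back. Lift the tray of collars by its cross bar, carry it over with the collars still in it, tip all four collars over its low lip into the hopper, and stand the empty tray back upright on its mat. Leave the hopper open, and do not disturb the grease tin, steel block and paint bottle standing nearby.

Things in the scene. Friction and masses are not known exactly. Their poses are not given: they have to be found in the camera images.
- hopper: Fixed sheet-steel hopper, box 160 mm (its x) by 190 mm (its y), top edge 130 mm above the bench, walls 4 mm (152 x 182 mm inside), sloping floor 20 to 60 mm above the bench. Origin on the bench under the box's centre; x points away from the robot (yaw within 0.2 rad), y left, z up. Two cover rails run on beyond the box to x = +245 mm; the wing catch stands on a shelf at its right (-y) side.
- hopper_mouth (a point): Centre of the box's top edge plane, 130 mm above the bench, axes as the hopper. The catch's shelf is flush with this plane; at its outer side, y = -165 mm, an upright guard plate (90 mm long, centred at x = +20 mm) rises to 157 mm above the bench.
- catch (a joint): Angle of the wing catch, rad: 0 with its flat arm across the cover in front of the cover's lug (locked; starts lie between 0 and 0.25), grows as it turns CLOCKWISE seen from above, stop at 2.2. Friction 0.05 N m; it stays where left. Below about 1.2 rad the lug runs against the arm. It may be turned in several grasps.
- catch_grip (a point): Centre of the catch's wings, on its vertical axis, at hopper x +20, y -115, z +164 mm. The wings form one upright blade 9 mm thick, 46 mm long along this point's y axis, 26 mm high; the point turns with the catch; at joint 0 its y is the hopper's y. Grip the faces from above. The guard plate stands 48 mm right of the axis, top 7 mm below this point: keep open fingers within 40 mm of the axis.
- cover (a joint): Travel of the sliding cover, m: 0 shut over the hopper, grows as it slides along the hopper's +x (away from the robot), stop at 0.15 (fully back; the mouth is then open from hopper x = -76 to +70 mm). Friction 1.5 N; it stays where left.
- cover_pull (a point): Point to grip the cover's round black upright pull, 24 mm in diameter; its top is 14 mm above and the cover's surface 22 mm below this point. At hopper x = -55, y = 0, z = +157 mm when shut; moves with the cover.
- tray: Loose aluminium tray, 0.3 kg, 100 mm (its x) by 150 mm (its y), walls 34 mm high at the sides and at +y, 3 mm thick. Origin under the centre of its floor. At -y it ends in a low outward-sloping lip, the pouring edge, its tip at y = -93, z = +15 mm. At the start its -y points to the right, roughly at the hopper (yaw within 0.3 rad of the world's). Carries four collars.
- tray_grip (a point): Centre of the tray's black cross bar, at x 0, y +7, z +88 mm in the tray's frame (axes as the tray). Bar along the tray's x, 94 mm long, flat section 12 mm thick, 30 mm high, leaning 25 degrees (0.436 rad): its upper edge toward the tray's +y, away from the lip. Grip its flat faces with the tool leaning the same way. The collars lie over 55 mm below.
- mat: Fixed thin black rubber mat the tray stands on at the start, 170 x 210 x 3 mm, origin under its centre, its axes as the tray's at the start (to within 0.1 rad). On the robot's side of it and to the left stands the room's fixed parts box (about x 0.35 to 0.55, y 0.2 to 0.45 m), its lid standing open to about 220 mm above the bench: keep the gripper above or clear of it.
- collar_1_centre (a point): centre of one of the four zinc-plated pressed collars in the tray, 62 mm ring with a small ear (up to 75 mm over it), 10 mm thick; two stacks of two (lower, lip stack).
- collar_2_centre (a point): centre of one of the four zinc-plated pressed collars in the tray, 62 mm ring with a small ear (up to 75 mm over it), 10 mm thick; two stacks of two (lower, rear stack).
- collar_4_centre (a point): centre of one of the four zinc-plated pressed collars in the tray, 62 mm ring with a small ear (up to 75 mm over it), 10 mm thick; two stacks of two (upper, lip stack).
- collar_9_centre (a point): centre of one of the four zinc-plated pressed collars in the tray, 62 mm ring with a small ear (up to 75 mm over it), 10 mm thick; two stacks of two (upper, rear stack).
- grease_tin_b: bystander: flat round tin, 70 mm diameter, 31 mm high, origin under its centre, beyond the gap between tray and hopper.
- block_b: bystander: ground steel block 30 x 35 x 28 mm, origin under its centre, on the robot's side of the mat.
- paint_b: bystander: small white bottle with a wide screw cap, 41 x 66 x 90 mm, origin under it, beyond the mat.
Mind the look-alikes: they are no part of the job. What is shaped like the part that bears collar_4_centre but pink is not meant.

How it is judged:
By the outcome, as a careful person would: the job done as asked, in the order asked, and still so for the second after the job is handed in, with the robot touching nothing.
It also fails if it takes over 72 s, if anything falls off the work surface, if the arm or the gripper's body presses on something with over 40 N, if the wrist force passes 120 N, or if a joint passes its speed limit or range.

## Working session

There is one attempt and no reset: what is moved stays moved. The work goes in short steps, Python scripts to look and compute and a tool call to move; the robot and the scene stay as the last step left them, time stands still between calls to the robot, and variables do not carry over. Pictures are saved under pics/ and viewed, at most 10 in all, crops included, and the job is handed in when it is done.

Besides the shell and the picture viewer there is one more tool, called after "Request:" as name(argument=value, ...) on one line, values as JSON. move_arm: Moves the arm, as the interface text tells. Its arguments: {"type":"object","properties":{"increments":{"type":"string"},"grip_force":{"type":"number"}},"required":["increments"]}

```bash
ls; mkdir -p pics; cat > h.py <<'E'
import numpy as np, cv2
from bench import ctrl
from scipy.spatial.transform import Rotation as R
def rot(o):
    o=np.array(o,float)
    if o.shape==(3,3): return o
    return R.from_rotvec(o).as_matrix() if o.shape==(3,) else R.from_quat(o).as_matrix()
def cloud(p):
    d=p["depth"]; v,u=np.mgrid[:d.shape[0],:d.shape[1]]
    c=np.stack([(u-p["cx"])/p["fx"]*d,(v-p["cy"])/p["fy"]*d,d],-1)
    w=c@rot(p["orientation"]).T+np.array(p["position"])
    w[d<=0]=np.nan
    return w
def save(p,n,crop=None,s=1):
    f=p["frame"][:,:,::-1]
    if crop: f=f[crop[1]:crop[3],crop[0]:crop[2]]
    cv2.imwrite("pics/"+n,cv2.resize(f,None,fx=s,fy=s,interpolation=cv2.INTER_CUBIC))
E
python3 - <<'E'
from h import *
for n in ("scene","top"):
    p=ctrl.get_image(n); 
    save(p,n+"0.png",s=1.5); np.savez("pics/"+n,**{k:v for k,v in p.items()})
    print(n,p["position"],p["orientation"],p["fx"])
    for t in ("hopper","catch","cover","cover_pull","catch_grip","tray","tray_grip","mat","collar_4_centre","grease_tin_b","block_b","paint_b"):
        print(t,[(np.round(r["centre"],3).tolist(),round(r["score"],2)) for r in ctrl.find_in(t,p)[:5]])
print(ctrl.get_state())
E
```

```text
pics
scene [ 0.98334377 -0.988775    0.78744591] [-2.10082075 -0.33481774  0.20931758] 422.85235694085844
hopper [([0.611, -0.223, 0.132], 0.81), ([0.61, 0.19, 0.032], 0.56)]
catch [([0.607, -0.274, 0.156], 0.49)]
cover [([0.569, -0.17, 0.137], 0.79)]
cover_pull [([0.572, -0.168, 0.132], 0.76)]
catch_grip [([0.609, -0.274, 0.158], 0.66), ([0.765, 0.048, 0.027], 0.37)]
tray [([0.61, 0.19, 0.035], 0.74)]
tray_grip [([0.605, 0.192, 0.031], 0.74)]
mat [([0.654, 0.14, 0.005], 0.86)]
collar_4_centre [([0.621, 0.151, 0.019], 0.68), ([0.624, 0.149, 0.009], 0.35)]
grease_tin_b [([0.771, 0.165, 0.048], 0.68), ([0.766, 0.046, 0.031], 0.58)]
block_b [([0.432, 0.126, 0.022], 0.43)]
paint_b [([0.772, 0.166, 0.049], 0.87), ([0.61, -0.226, 0.132], 0.32)]
top [0.45552436 0.06450487 1.00433655] [-2.14593605  2.1037719  -0.21731256] 390.890955676336
hopper [([0.583, -0.179, 0.133], 0.77)]
catch [([0.6, -0.254, 0.158], 0.7)]
cover [([0.565, -0.159, 0.135], 0.87)]
cover_pull [([0.566, -0.155, 0.139], 0.8)]
catch_grip [([0.598, -0.25, 0.156], 0.77)]
tray [([0.616, 0.186, 0.01], 0.8)]
tray_grip [([0.616, 0
[... 325 characters left out ...]
rray([ 1.23412276,  0.32101469, -0.07008994,  1.45053498,  0.0226144 ,
        1.37080304, -0.05688819]), 'qd': array([-2.62868604e-04, -1.26235204e-04, -2.41540324e-05,  2.67000393e-03,
       -8.84697638e-04,  2.45853275e-03,  2.36290173e-03]), 'joint_torque': array([-5.62047317e-04, -4.91104889e+01, -4.03121347e-01, -3.12765062e+01,
       -6.35832944e-02,  3.39022104e-02,  1.91132972e-05]), 'position': array([ 0.2233218 , -0.61043449,  0.22255932]), 'tool_rot': array([ 3.09335267e+00,  5.48205087e-01, -8.96963319e-05]), 'ft_force': array([ 0.41981446, -0.7437078 ,  0.06164153]), 'torque': array([ 0.03378191,  0.00566731, -0.02385402]), 'grip_force': 0.0, 'grip_width': 0.9987138543582247}
```

View images.

View pics/top0.png

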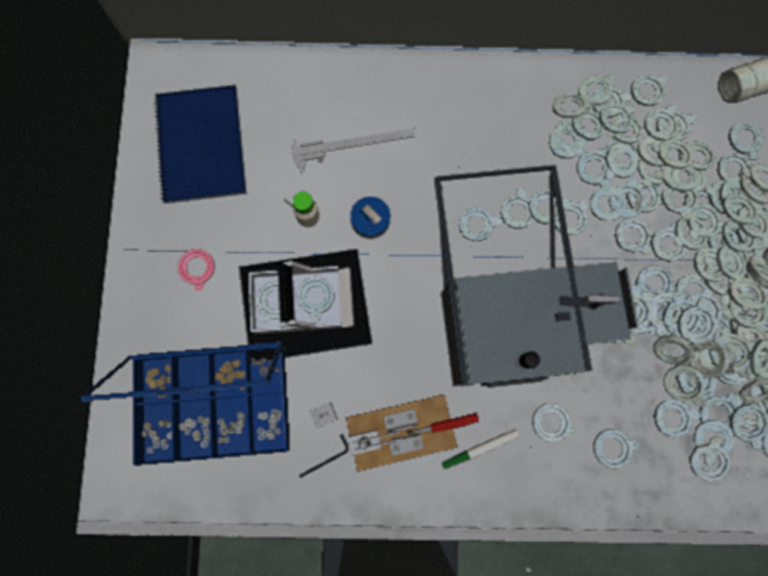

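View pics/scene0.png

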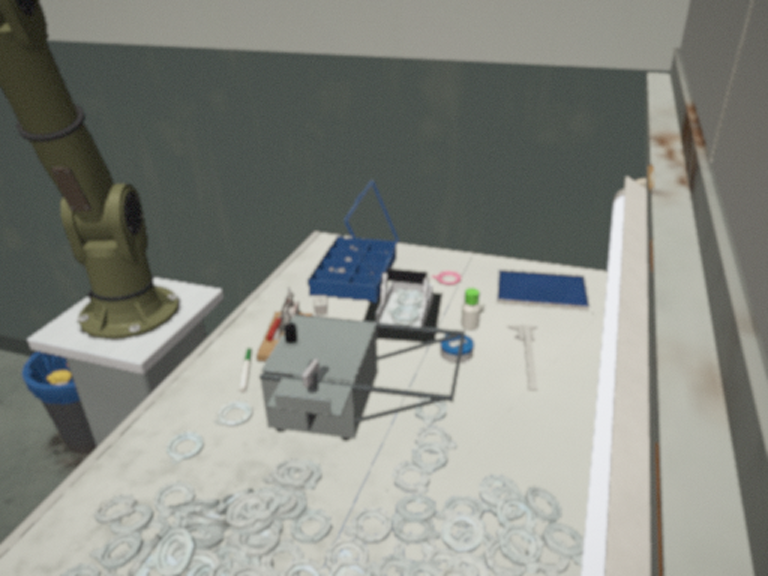

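Top view (1.5x px): hopper with cover, pull at (530,359), wing blade at (603,299), guard plate at (628,298); tray on the mat with cross bar (287,293); tin (370,216), bottle (305,207), block (323,413). Look-alikes: pink collar (196,267), other zinc collars on the bench (right), none in the tray; the green pen's and caliper's grips are not near. Choice: the blade at (603,299), and tray collars at (268,300)/(317,296).

```bash
python3 - <<'E'
from h import *
for n in ("top","scene"):
    p=dict(np.load(f"pics/{n}.npz",allow_pickle=True)); w=cloud(p)
    x,y,z=w[...,0],w[...,1],w[...,2]
    def sel(c,rad,z0,z1): 
        return w[(np.hypot(x-c[0],y-c[1])<rad)&(z>z0)&(z<z1)]
    a=sel((.565,-.158),.04,.160,.18); print(n,"pull top",len(a),np.round((a.min(0)+a.max(0))/2,4),np.round(a.mean(0),4))
    b=sel((.600,-.26),.05,.165,.185); print("wing",len(b),np.round((b.min(0)+b.max(0))/2,4),b.min(0).round(4),b.max(0).round(4))
    if len(b)>5:
        r=cv2.minAreaRect((b[:,:2]*1000).astype(np.float32)); print(r)
    g=sel((.6,-.31),.07,.148,.16); g=g[g[:,1]<-.285]; 
    if len(g)>5: print("guard",len(g),cv2.minAreaRect((g[:,:2]*1000).astype(np.float32)))
    c=sel((.565,-.17),.2,.122,.142); print("cover",len(c),np.median(c[:,2]),cv2.minAreaRect((c[:,:2]*1000).astype(np.float32)))
    t=sel((.616,.18),.14,.03,.042);print("tray rim",len(t),cv2.minAreaRect((t[:,:2]*1000).astype(np.float32)))
    t=sel((.616,.18),.14,.065,.115);print("bar",len(t),t.mean(0).round(4),cv2.minAreaRect((t[:,:2]*1000).astype(np.float32)),t[:,2].min(),t[:,2].max())
    m=ctrl
E
```

```text
Traceback (most recent call last):
ValueError: zero-size array to reduction operation minimum which has no identity
```

```bash
python3 - <<'E'
from h import *
p=dict(np.load("pics/top.npz",allow_pickle=True)); save(p,"crop.png",(280,90,450,270),4)
p=dict(np.load("pics/scene.npz",allow_pickle=True));w=cloud(p)
E
python3 - <<'E'
import cv2
i=cv2.imread("pics/crop.png");print(i.shape);cv2.imwrite("pics/crop.png",cv2.resize(i,(560,593)))
E
```

```text
(720, 680, 3)
```

View pics/crop.png

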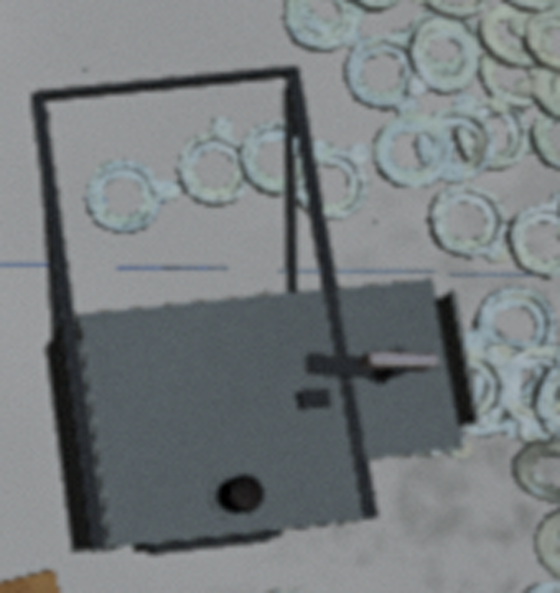

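```bash
cat >> h.py <<'E'
def ray(p,u,v,z):
    d=rot(p["orientation"])@np.array([(u-p["cx"])/p["fx"],(v-p["cy"])/p["fy"],1]); o=np.array(p["position"])
    return o+d*(z-o[2])/d[2]
E
python3 - <<'E'
from h import *
np.set_printoptions(suppress=True,precision=4)
p=dict(np.load("pics/top.npz",allow_pickle=True)); w=cloud(p)
s=560/170
for n,u,v,z in [("pulltop",245,492,.171),("wingL",371,357,.177),("wingR",438,361,.177),("guard_far",447,296,.157),("guard_near",467,421,.157),("railFL",38,96,.13),("railFR",292,72,.13),("nearR",370,516,.135),("lug",313,399,.145),("armL",306,361,.145)]:
    print(n,ray(p,u/s+280,v/s+90,z))
for n,u,v in [("pull",240,494),("wing",400,360),("wing",420,361),("guard",457,360),("cover",200,420),("shelf",400,420)]:
    print(n,w[int(v/s+90),int(u/s+280)])
for n,u,v in [("barC",287,293),("rimNE",341,268),("barT",286,265),("barB",287,318),("floor",292,300)]:
    print(n,w[int(v/1.5),int(u/1.5)])
m=(w[...,0]>.5)&(w[...,0]<.72)&(w[...,1]>.07)&(w[...,1]<.3)&(w[...,2]>.05); print("bar",m.sum())
if m.sum(): b=w[m]; print(b.min(0),b.max(0),b.mean(0))
# mat fit: dark pixels low
q=(w[...,0]>.47)&(w[...,0]<.75)&(w[...,1]>.03)&(w[...,1]<.32)&(w[...,2]<.06)&(w[...,2]>.027)
print("rim",cv2.minAreaRect((w[q][:,:2]*1000).astype(np.float32)))
g=np.zeros(w.shape[:2],np.uint8)
save(p,"tray.png",(145,150,265,250),6)
E
```

```text
pulltop [ 0.5126 -0.1652  0.171 ]
wingL [ 0.6016 -0.2491  0.177 ]
wingR [ 0.5999 -0.293   0.177 ]
guard_far [ 0.6482 -0.3105  0.157 ]
guard_near [ 0.5633 -0.3186  0.157 ]
railFL [ 0.7951 -0.0366  0.13  ]
railFR [ 0.8177 -0.2203  0.13  ]
nearR [ 0.5007 -0.2588  0.135 ]
lug [ 0.5777 -0.2204  0.145 ]
armL [ 0.6036 -0.2168  0.145 ]
pull [ 0.513  -0.1592  0.1745]
wing [ 0.5999 -0.2655  0.1811]
wing [ 0.6005 -0.2792  0.1793]
guard [ 0.6063 -0.3165  0.1491]
cover [ 0.5637 -0.1433  0.1396]
shelf [ 0.5676 -0.2835  0.1306]
barC [0.6134 0.1963 0.1   ]
rimNE [0.6777 0.1184 0.0024]
barT [0.6591 0.2009 0.0996]
barB [0.5727 0.1937 0.1045]
floor [0.6034 0.1901 0.0897]
bar 618
[0.501  0.1615 0.0501] [0.6666 0.298  0.1496] [0.5991 0.2008 0.0915]
rim ((627.3461303710938, 186.17218017578125), (176.2242889404297, 338.3611755371094), 66.90540313720703)
```

View pics/tray.png

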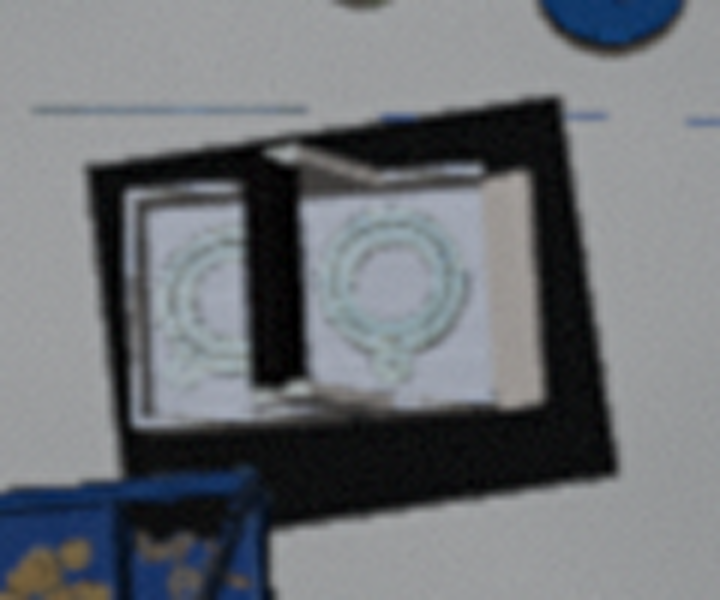

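The crop shows the wings at full px about (402,199), the guard just right of them, and the pull at (354,240). The tray crop shows the bar at about (191,197), the lip on the right, and the parts box at lower left, overlapping the mat. The hopper's yaw is about 0.105 and the catch angle about 0.14. Moving above the catch now.

Request:
move_arm(increments="24 21 3 0 0 4.2 138;24 21 3 0 0 4.2 138;24 21 3 0 0 4.2 138;24 21 3 0 0 4.2 138;24 21 3 0 0 4.2 138;24 21 3 0 0 4.2 138;24 21 3 0 0 4.2 138;24 21 3 0 0 4.2 138", grip_force=30)

```text
time: 1.97
position: [0.4164, -0.4413, 0.247]
tool_rot: [2.8, 1.424, -0.0]
ft_force: [-0.0, 0.1, -0.1]
grip_width: 0.503
grip_force: 0.0
```

Request:
move_arm(increments="23 22 3 0 0 4.2 138;23 22 3 0 0 4.2 138;23 22 3 0 0 4.2 138;23 22 3 0 0 4.2 138;23 22 3 0 0 4.2 138;23 21 3 0 0 4.2 138;23 21 3 0 0 4.2 138;25 22 3 0 0 4.4 138")

```text
time: 2.63
position: [0.602, -0.2679, 0.271]
tool_rot: [2.266, 2.175, -0.001]
ft_force: [-0.1, -1.1, -0.2]
grip_width: 0.461
grip_force: 0.0
```

```bash
python3 - <<'E'
from h import *
np.set_printoptions(suppress=True,precision=4)
p=ctrl.get_image("wrist"); np.savez("pics/w1",**p); save(p,"w1.png",s=1.5)
for t in ("catch","catch_grip","cover_pull"):
    print(t,[(np.round(r["centre"],3).tolist(),round(r["score"],2)) for r in ctrl.find_in(t,p)[:3]])
s=ctrl.get_state(); print(s["position"],s["tool_rot"],rot(s["tool_rot"])[:,1],s["joint_positions"],s["grip_width"],s["time"])
E
```

```text
catch [([0.605, -0.256, 0.163], 0.64)]
catch_grip [([0.601, -0.255, 0.164], 0.58)]
cover_pull [([0.565, -0.165, 0.134], 0.71)]
[ 0.6019 -0.2674  0.2704] [-2.2671 -2.1744  0.0001] [ 0.9991 -0.0417 -0.0002] [ 0.7312  0.3601 -0.4746  1.3397  0.1623  1.4802  0.2264] 0.45811870935046195 2.8333
```

View pics/w1.png

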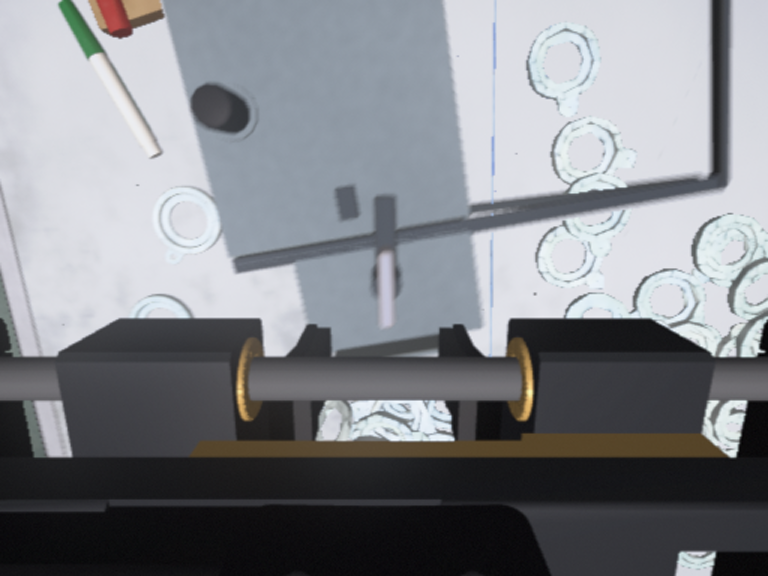

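The wrist view shows the blade from (384,250) to (387,326), centred between the fingers. The pull top is at (212,105), the lug at (346,202), and the guard is dark at (385,348).

```bash
python3 - <<'E'
from h import *
np.set_printoptions(suppress=True,precision=4)
p=dict(np.load("pics/w1.npz",allow_pickle=True));w=cloud(p)
for n,u,v,z in [("wingN",384,250,.177),("wingF",387,327,.177),("pulltop",212,104,.171),("railend",716,181,.130),("railnear",237,265,.135),("lugc",346,189,.145),("arm end",385,197,.148)]:
    print(n,ray(p,u/1.5,v/1.5,z),w[int(v/1.5),int(u/1.5)])
x,y,z=w[...,0],w[...,1],w[...,2]
b=w[(np.hypot(x-.601,y+.268)<.035)&(z>.168)&(z<.19)]; print(len(b),b.min(0),b.max(0),cv2.minAreaRect((b[:,:2]*1000).astype(np.float32)))
b=w[(np.hypot(x-.513,y+.162)<.03)&(z>.164)&(z<.18)]; print(len(b),b.min(0),b.max(0))
E
```

```text
wingN [ 0.6029 -0.2455  0.177 ] [ 0.6028 -0.2473  0.1631]
wingF [ 0.6028 -0.2911  0.177 ] [ 0.6028 -0.291   0.1771]
pulltop [ 0.5144 -0.1642  0.171 ] [ 0.5145 -0.1641  0.1718]
railend [ 0.8167 -0.2174  0.13  ] [ 0.8163 -0.2168  0.1299]
railnear [ 0.5055 -0.2588  0.135 ] [ 0.504  -0.259   0.1303]
lugc [ 0.5809 -0.2123  0.145 ] [ 0.5803 -0.2123  0.1447]
arm end [ 0.6046 -0.2179  0.148 ] [ 0.6039 -0.2183  0.1356]
598 [ 0.5938 -0.2923  0.168 ] [ 0.6099 -0.2473  0.1794] ((601.878173828125, -269.8528137207031), (45.00334930419922, 15.992938995361328), 88.07402801513672)
762 [ 0.5017 -0.1775  0.1641] [ 0.5249 -0.1543  0.1737]
```

Request:
move_arm(increments="1 -1 -24 0 0 2.4 138;0 0 -24 0 0 0 138;0 0 -24 0 0 0 138;0 0 -24 0 0 0 138;0 0 -16 0 0 0 138;0 0 -10 0 0 0 138;0 0 0 0 0 0 138;0 0 0 0 0 0 255", grip_force=30)

```text
time: 3.5
position: [0.6018, -0.2707, 0.1488]
tool_rot: [2.225, 2.217, -0.001]
ft_force: [-0.3, 0.5, 1.1]
grip_width: 0.43
grip_force: 0.0
```

Request:
move_arm(increments="0 0 0 0 0 0 255;0 0 0 0 0 0 255;0 0 0 0 0 0 255;0 0 0 0 0 0 255;0 0 0 0 0 -2 255;0 0 0 0 0 -3 255;0 0 0 0 0 -4 255;0 0 0 0 0 -4 255")

```text
time: 4.17
position: [0.6016, -0.2698, 0.1499]
tool_rot: [2.464, 1.949, -0.002]
ft_force: [-3.6, 0.3, 4.8]
grip_width: 0.192
grip_force: 30.0
```

```bash
python3 - <<'E'
from h import *
p=ctrl.get_image("wrist"); np.savez("pics/w2",**p); save(p,"w2.png",(130,100,390,300),2.5)
s=ctrl.get_state(); print(s["position"],s["grip_width"],s["grip_force"],s["ft_force"],s["torque"])
E
```

```text
[ 0.60165656 -0.26983292  0.14992325] 0.19591397603464575 30.001141726970673 [-3.62759687  0.91189021  6.06490053] [0.15501666 0.99512436 0.00589951]
```

View pics/w2.png

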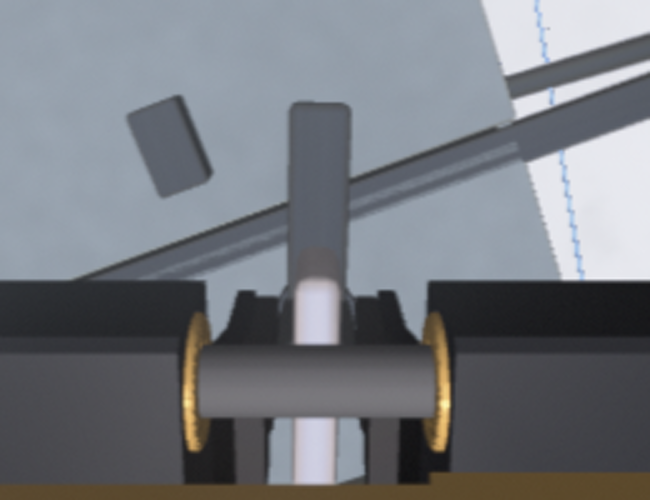

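The wrist view shows the catch turned with the tool: its arm now lies vertical in the image. The tips are pinching the wider hub below the blade, so I'll raise 6 mm and regrip on the blade itself.

Request:
move_arm(increments="0 0 0 0 0 0 180;0 0 0 0 0 0 160;0 0 3 0 0 0 160;1 1 4 0 0 0 160;0 0 0 0 0 0 255;0 0 0 0 0 0 255;0 0 0 0 0 0 255;0 0 0 0 0 0 255", grip_force=30)

```text
time: 4.88
position: [0.6021, -0.268, 0.1556]
tool_rot: [-2.458, -1.952, 0.003]
ft_force: [-3.5, 2.2, 4.0]
grip_width: 0.193
grip_force: 30.0
```

Request:
move_arm(increments="0 0 0 0 0 -4 255;0 0 0 0 0 -5 255;0 0 0 0 0 -5 255;0 0 0 0 0 -5 255;0 0 0 0 0 -5 255;0 0 0 0 0 -5 255;0 0 0 0 0 -3 255;0 0 0 0 0 0 255")

```text
time: 5.55
position: [0.6032, -0.2686, 0.1556]
tool_rot: [2.904, 1.198, -0.001]
ft_force: [-0.8, 1.2, 1.3]
grip_width: 0.194
grip_force: 30.0
```

Request:
move_arm(increments="0 0 0 0 0 -4 255;0 0 0 0 0 -5 255;0 0 0 0 0 -5 255;0 0 0 0 0 -5 255;0 0 0 0 0 -5 255;0 0 0 0 0 -5 255;0 0 0 0 0 -5 255;0 0 0 0 0 -1 255")

```text
time: 6.22
position: [0.6039, -0.2699, 0.1556]
tool_rot: [3.128, 0.268, 0.002]
ft_force: [1.9, -2.7, -0.8]
grip_width: 0.197
grip_force: 30.0
```

```bash
python3 - <<'E'
from h import *
p=ctrl.get_image("wrist"); np.savez("pics/w3",**p); save(p,"w3.png",(130,100,390,300),2)
s=ctrl.get_state(); print(s["position"],s["grip_width"],s["ft_force"],s["torque"],s["joint_positions"])
w=cloud(p); x,y,z=w[...,0],w[...,1],w[...,2]
r=np.hypot(x-.6027,y+.2685)
b=w[(r>.03)&(r<.055)&(z>.141)&(z<.15)]; m=b.mean(0) if len(b) else None; print(len(b),m)
if len(b): print("arm yaw",np.arctan2(-(m[0]-.6027),m[1]+.2685))
E
```

```text
[ 0.60388094 -0.26993352  0.1556477 ] 0.19149180612034203 [ 2.79365638 -3.3454115  -0.86073299] [-0.75926191 -0.47399126  0.05582286] [ 0.56989996  0.39116262 -0.24697984  1.50202288  0.09977262  1.25831328
 -1.08759071]
740 [ 0.6409055  -0.26972762  0.14212277]
arm yaw -1.6029173810620463
```

View pics/w3.png

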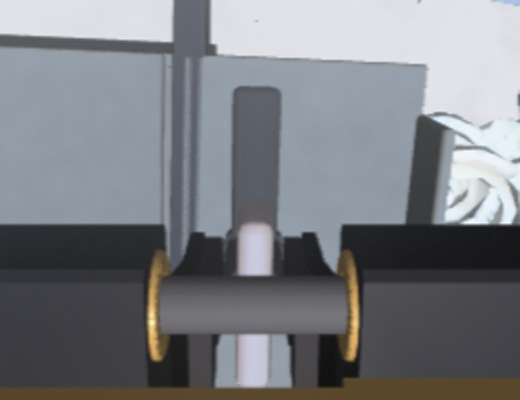

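The arm has followed to about 1.55 rad, with the guard at right clear. I'll finish the turn to the stop.

Request:
move_arm(increments="-1 1 0 0 0 -5 255;0 0 0 0 0 -5 255;0 0 0 0 0 -5 255;0 0 0 0 0 -5 255;0 0 0 0 0 -5 255;0 0 0 0 0 -5 255;0 0 0 0 0 -4 255;0 0 0 0 0 -2 255")

```text
time: 6.93
position: [0.6036, -0.2714, 0.1557]
tool_rot: [3.055, -0.711, 0.008]
ft_force: [4.3, -8.5, -3.5]
grip_width: 0.191
grip_force: 30.0
```

Request:
move_arm(increments="0 0 0 0 0 -2 255;0 0 0 0 0 -1 255;0 0 0 0 0 -1 255;0 0 0 0 0 -1 255;0 0 0 0 0 -1 255;0 0 0 0 0 0 255;0 0 0 0 0 0 255;0 0 0 0 0 0 255")

```text
time: 7.6
position: [0.6032, -0.2714, 0.1557]
tool_rot: [3.016, -0.864, 0.007]
ft_force: [3.8, -8.3, -2.6]
grip_width: 0.192
grip_force: 30.0
```

```bash
cat > arm.py <<'E'
from h import *
p=ctrl.get_image("wrist")
s=ctrl.get_state(); print(s["position"],s["tool_rot"],s["grip_width"],s["ft_force"],s["torque"],s["joint_positions"][6])
w=cloud(p); x,y,z=w[...,0],w[...,1],w[...,2]
r=np.hypot(x-.6027,y+.2685)
k=(r>.025)&(r<.055)&(z>.1395)&(z<.15)&(y<-.2); b=w[k]; m=np.median(b,0) if len(b) else None; print(len(b),m)
if len(b): print("arm yaw",np.arctan2(-(m[0]-.6027),m[1]+.2685),"joint",.133-np.arctan2(-(m[0]-.6027),m[1]+.2685))
E
python3 arm.py
```

```text
[ 0.60317782 -0.27140753  0.15569879] [ 3.01555345 -0.86440926  0.00713848] 0.1954325888961003 [ 3.70195796 -6.98628208 -2.71340617] [-1.65168282 -0.9067941   0.27049991] -1.7873783550040432
1137 [ 0.63456555 -0.28965561  0.14154537]
arm yaw -2.156882695221894 joint 2.289882695221894
```

Request:
move_arm(increments="0 2 0 0 0 -2 255;0 0 0 0 0 -2 255;0 0 0 0 0 -2 255;0 0 0 0 0 0 255;0 0 0 0 0 0 255;0 0 0 0 0 0 255;0 0 0 0 0 0 255;0 0 0 0 0 0 255")

```text
time: 8.32
position: [0.6022, -0.2709, 0.1557]
tool_rot: [2.964, -1.023, 0.006]
ft_force: [2.1, -10.5, -3.6]
grip_width: 0.194
grip_force: 30.0
```

```bash
python3 arm.py
```

```text
[ 0.60218079 -0.2708967   0.15574444] [ 2.96384926 -1.02288274  0.00612594] 0.18620186794051488 [ 3.17962176 -8.52230913 -2.3924232 ] [-1.98671109 -0.4677361   0.13432792] -1.891001394526002
1101 [ 0.63491075 -0.28935774  0.14148585]
arm yaw -2.1454400519991683 joint 2.2784400519991683
```

The arm did not move while the tool turned 6° further, so the catch is at its stop. Now releasing and going to the pull.

Request:
move_arm(increments="0 0 0 0 0 0 200;0 0 0 0 0 0 165;0 0 0 0 0 0 165;0 0 0 0 0 0 165;0 0 20 0 0 0 165;0 0 35 0 0 0 165;0 0 35 0 0 0 165;0 0 0 0 0 0 165")

```text
time: 9.03
position: [0.606, -0.2651, 0.2539]
tool_rot: [-2.97, 1.021, -0.019]
ft_force: [1.2, 0.1, 2.1]
grip_width: 0.352
grip_force: 0.0
```

Request:
move_arm(increments="-11 13 0 0 0 5.7 120;-11 13 0 0 0 5.7 100;-11 13 0 0 0 5.7 100;-11 13 0 0 0 5.7 100;-11 13 0 0 0 5.7 100;-11 13 0 0 0 5.7 100;-11 13 0 0 0 5.7 100;-12 15 0 0 0 5.7 100")

```text
time: 9.7
position: [0.5128, -0.1578, 0.2453]
tool_rot: [-3.133, -0.217, 0.0]
ft_force: [-0.0, 1.0, 0.5]
grip_width: 0.605
grip_force: 0.0
```

```bash
python3 - <<'E'
from h import *
np.set_printoptions(suppress=True,precision=4)
p=ctrl.get_image("top");s=ctrl.get_state(); print(s["position"],s["tool_rot"],rot(s["tool_rot"])[:,1],s["grip_width"],s["joint_positions"][6])
p=ctrl.get_image("wrist");w=cloud(p);x,y,z=w[...,0],w[...,1],w[...,2]
b=w[(np.hypot(x-.513,y+.162)<.03)&(z>.166)&(z<.18)]; print(len(b),b.min(0),b.max(0))
r=np.hypot(x-.6027,y+.2685)
b=w[(r<.027)&(z>.168)&(z<.19)]; print(len(b),cv2.minAreaRect((b[:,:2]*1000).astype(np.float32)) if len(b)>5 else 0)
E
```

```text
[ 0.5112 -0.1539  0.2456] [-3.1303 -0.2299  0.0031] [ 0.1461 -0.9893 -0.003 ] 0.6048321594473846 -1.1958523860305563
662 [ 0.5016 -0.1776  0.166 ] [ 0.5245 -0.1542  0.1735]
1106 ((601.1559448242188, -269.88128662109375), (16.930051803588867, 44.70726013183594), 49.13187789916992)
```

Request:
move_arm(increments="2 -12 -10 0 0 0 100;0 0 -25 0 0 0 100;0 0 -25 0 0 0 100;0 0 -22 0 0 0 100;0 0 -12 0 0 0 100;0 0 -8 0 0 0 100;0 0 0 0 0 0 100;0 0 0 0 0 0 200", grip_force=30)

```text
time: 10.47
position: [0.5158, -0.1719, 0.1438]
tool_rot: [3.135, 0.205, 0.0]
ft_force: [-0.4, -0.7, 0.4]
grip_width: 0.582
grip_force: 0.0
```

Request:
move_arm(increments="0 0 0 0 0 0 255;0 0 0 0 0 0 255;0 0 0 0 0 0 255;0 0 0 0 0 0 255;8 1 0 0 0 0 255;15 2 0 0 0 0 255;20 2.7 0 0 0 0 255;25 3.3 0 0 0 0 255")

```text
time: 11.13
position: [0.5829, -0.157, 0.1447]
tool_rot: [-3.128, -0.209, 0.003]
ft_force: [-3.4, 7.9, 5.0]
grip_width: 0.266
grip_force: 29.9
```

Request:
move_arm(increments="25 3.3 0 0 0 0 255;25 3.3 0 0 0 0 255;15 2 0 0 0 0 255;10 1.3 0 0 0 0 255;6 0.8 0 0 0 0 255;4 0.5 0 0 0 0 255;3 0.4 0 0 0 0 255;0 0 0 0 0 0 255")

```text
time: 11.8
position: [0.6643, -0.1467, 0.1446]
tool_rot: [-3.128, -0.208, 0.027]
ft_force: [-22.7, 8.0, 15.6]
grip_width: 0.27
grip_force: 29.9
```

The cover moved 149 mm and is against its stop with 23 N of reaction. Now releasing, rising, and going over the tray.

Request:
move_arm(increments="-2 0 0 0 0 0 200;0 0 0 0 0 0 130;0 0 0 0 0 0 100;0 0 0 0 0 0 100;0 0 25 0 0 0 100;0 0 35 0 0 0 100;0 0 40 0 0 0 100;0 0 40 0 0 0 100")

```text
time: 12.47
position: [0.6692, -0.1517, 0.285]
tool_rot: [3.134, 0.204, -0.0]
ft_force: [0.2, 0.5, -0.2]
grip_width: 0.597
grip_force: 0.0
```

Request:
move_arm(increments="-10 37 8 0 0 0 100;-10 37 8 0 0 0 100;-10 37 8 0 0 0 100;-10 37 8 0 0 0 100;-10 37 8 0 0 0 100;-10 37 8 0 0 0 100;-10 37 8 0 0 0 100;-10 37 8 0 0 0 100")

```text
time: 13.13
position: [0.5893, 0.1462, 0.3487]
tool_rot: [3.134, 0.204, 0.003]
ft_force: [0.3, 0.1, -0.1]
grip_width: 0.608
grip_force: 0.0
```

Request:
move_arm(increments="0 0 0 0 0 0 100;0 0 0 0 0 0 100;0 0 0 0 0 0 100;0 0 0 0 0 0 100;0 0 0 0 0 0 100;0 0 0 0 0 0 100;0 0 0 0 0 0 100;0 0 0 0 0 0 100")

```text
time: 13.8
position: [0.5895, 0.1445, 0.3474]
tool_rot: [3.135, 0.204, -0.0]
ft_force: [-1.3, 0.5, 0.0]
grip_width: 0.606
grip_force: 0.0
```

```bash
python3 - <<'E'
from h import *
np.set_printoptions(suppress=True,precision=4)
s=ctrl.get_state(); print(s["position"],rot(s["tool_rot"])[:,1],s["joint_positions"])
a=ctrl.get_image("top"); wa=cloud(a); np.savez("pics/t4",**a)
p=ctrl.get_image("wrist"); np.savez("pics/w4",**p)
cv2.imwrite("pics/c4.png",np.hstack([p["frame"],a["frame"]])[::2,::2,::-1] if 0 else cv2.resize(np.vstack([p["frame"],a["frame"]])[:,:,::-1],(448,600)) if 0 else cv2.resize(p["frame"],(768,576))[:,:,::-1])
c=np.array([.568,-.1574]);Rh=R.from_euler("z",.133).as_matrix()[:2,:2]
h=(wa[...,:2]-c)@Rh
m=(abs(h[...,1])<.12)&(abs(h[...,0])<.35)&(wa[...,2]>.160)&(wa[...,2]<.18); print("pull hopper frame",np.nanmedian(h[m],0) if m.sum() else 0,m.sum())
m2=(abs(h[...,1])<.06)&(wa[...,2]>.13)&(wa[...,2]<.145)&(h[...,0]>0)&(h[...,0]<.3); print("cover from",h[m2][:,0].min(),h[m2][:,0].max())
w=cloud(p)
for n,ww in(("w",w),("t",wa)):
    x,y,z=ww[...,0],ww[...,1],ww[...,2]
    b=ww[(x>.54)&(x<.69)&(y>.13)&(y<.25)&(z>.07)&(z<.115)]
    if len(b)>20: print(n,"bar",len(b),b.mean(0),b.min(0),b.max(0),cv2.minAreaRect((b[:,:2]*1000).astype(np.float32)))
    b=ww[(x>.3)&(x<.6)&(y>.18)&(y<.5)&(z>.02)&(z<.25)]
    bl=b[(b[:,0]<.58)]
    if len(bl): print("box",bl.max(0),"high",bl[bl[:,2]>.1].min(0) if (bl[:,2]>.1).any() else 0, bl[bl[:,2]>.1].max(0) if (bl[:,2]>.1).any() else 0)
E
```

```text
[0.5895 0.1445 0.3474] [ 0.1294 -0.9916  0.0001] [ 0.0553  0.2267 -0.4174  1.34    0.0913  1.5939 -1.7916]
pull hopper frame [ 0.0306 -0.0988] 205
cover from 0.06877784596494799 0.24510224562808464
w bar 1431 [0.6164 0.1959 0.098 ] [0.5639 0.1688 0.0704] [0.6657 0.2144 0.1084] ((614.8109130859375, 191.4393310546875), (99.91508483886719, 36.45071792602539), 5.593891143798828)
box [0.58   0.4513 0.1571] high [0.4681 0.1914 0.1   ] [0.5798 0.4487 0.1571]
box [0.5257 0.453  0.2186] high [0.4439 0.2793 0.1016] [0.4944 0.4504 0.2186]
```

View pics/c4.png

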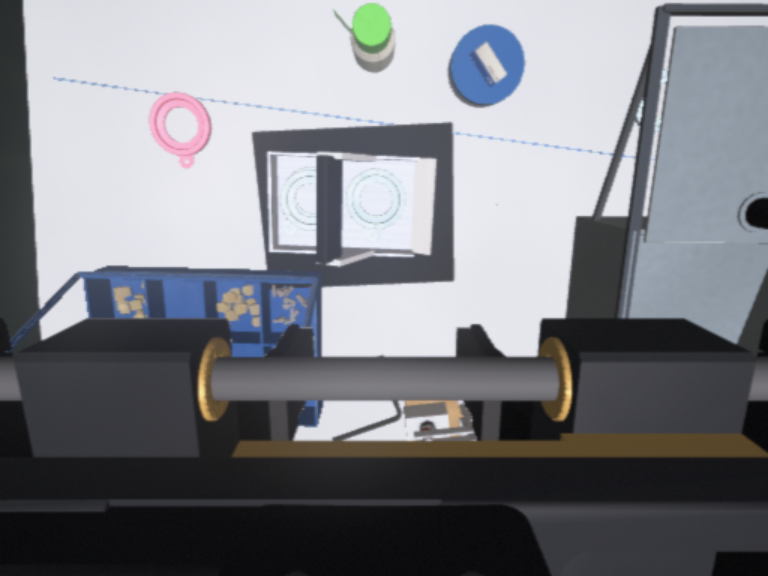

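The wrist view shows the hopper open, with the cover's front edge at hopper x +69 mm. The tray's rear wall runs (271,153)-(268,250), its lip (437,158)-(432,254), and the bar's top lies around (325,155)-(323,262).

```bash
python3 - <<'E'
from h import *
np.set_printoptions(suppress=True,precision=4)
p=dict(np.load("pics/w4.npz",allow_pickle=True));w=cloud(p)
q={n:ray(p,u/1.5,v/1.5,z) for n,u,v,z in [("rf",270,153,.037),("rn",266,250,.037),("lf",437,158,.018),("ln",432,254,.018),("bf",318,154,.1),("bn",318,262,.1),("mat1",253,131,.003),("mat2",452,124,.003),("mat3",453,280,.003)]}
for k,v in q.items(): print(k,v)
rm=(q["rf"]+q["rn"])/2; lm=(q["lf"]+q["ln"])/2; d=(rm-lm)[:2]; L=np.hypot(*d); yaw=np.arctan2(-d[0],d[1]); print("len",L,"yaw",yaw)
a=q["rf"]-q["rn"]; print("yaw rear",np.arctan2(a[1],a[0]),np.hypot(a[0],a[1])); a=q["lf"]-q["ln"]; print("yaw lip",np.arctan2(a[1],a[0]),np.hypot(a[0],a[1]))
a=q["bf"]-q["bn"]; print("yaw bar",np.arctan2(a[1],a[0]))
yv=d/L; o=lm[:2]+yv*.093; o2=rm[:2]-yv*.075; print("origin",o,o2,"grip",(o+o2)/2+yv*.007)
# bar points plane fit
x,y,z=w[...,0],w[...,1],w[...,2]
cy=lambda:0
b=w[(np.hypot(x-o[0],y-o[1])<.065)&(z>.075)&(z<.112)&(np.abs((x-o[0])*np.cos(yaw)+(y-o[1])*np.sin(yaw))<.04)]
l=np.c_[(b[:,:2]-o)@np.array([np.cos(yaw),np.sin(yaw)]),(b[:,:2]-o)@yv,b[:,2]]
for z0 in (.075,.08,.085,.09,.095,.1,.105): 
    k=abs(l[:,2]-z0)<.0025; print(z0,k.sum(),l[k][:,1].min() if k.any() else 0,np.median(l[k][:,1]) if k.any() else 0,l[k][:,1].max() if k.any() else 0)
for c in("collar_4_centre","tray_grip"): print(c,[(np.round(r["centre"],3),round(r["score"],2)) for r in ctrl.find_in(c,ctrl.get_image("wrist"))[:4]])
E
```

```text
rf [0.6559 0.2668 0.037 ]
rn [0.5589 0.2641 0.037 ]
lf [0.6734 0.1012 0.018 ]
ln [0.5741 0.0908 0.018 ]
bf [0.6603 0.2111 0.1   ]
bn [0.5669 0.2021 0.1   ]
mat1 [0.6757 0.2941 0.003 ]
mat2 [0.7096 0.0896 0.003 ]
mat3 [0.5453 0.0608 0.003 ]
len 0.1702244754192243 yaw 0.095925904144788
yaw rear 0.028195697706659306 0.09700266902636849
yaw lip 0.10481356374331705 0.09983548458582325
yaw bar 0.0960471061608311
origin [0.6148 0.1886] [0.6146 0.1908] grip [0.614  0.1967]
0.075 0 0 0 0
0.08 12 -0.0014655656579816603 -0.0013599255888288011 -0.0009523712833648941
0.085 98 -0.001590176205392601 -0.00041743608327901317 0.0011967514222098834
0.09 121 0.0003752540454590039 0.0017448684050638695 0.003329416652585977
0.095 136 0.0017976101203512986 0.004088720432277249 0.00548163437665185
0.1 138 0.0048872263850732785 0.006381119028588452 0.01919320799638968
0.105 537 0.006984143280475625 0.01324568677289217 0.018989813198055323
collar_4_centre [(array([0.626, 0.16 , 0.02 ]), 0.9), (array([0.67 , 0.367, 0.002]), 0.9)]
tray_grip [(array([0.62 , 0.187, 0.012]), 0.87)]
```

Request:
move_arm(increments="2.5 11.5 -20 -3.1 -0.3 -0.24 100;2.5 11.5 -20 -3.1 -0.3 -0.24 100;2.5 11.5 -20 -3.1 -0.3 -0.24 100;2.5 11.5 -20 -3.1 -0.3 -0.24 100;2.5 11.5 -20 -3.1 -0.3 -0.24 100;2.5 11.5 -20 -3.1 -0.3 -0.24 100;2.5 11.5 -20 -3.1 -0.3 -0.24 100;2.5 11.5 -20 -3.1 -0.3 -0.24 100")

```text
time: 14.77
position: [0.6095, 0.238, 0.187]
tool_rot: [2.701, 0.131, 0.02]
ft_force: [0.7, 0.6, -0.9]
grip_width: 0.606
grip_force: 0.0
```

```bash
cat > goal.py <<'E'
from h import *
np.set_printoptions(suppress=True,precision=4)
def tray_tool(o,yaw,th,zo=0.0,gy=.008,gz=.088):
    # tool pose for tray with lip-down tilt th, origin o (bottom)
    Rt=(R.from_euler("z",yaw)*R.from_euler("x",th)).as_matrix()
    zt=Rt@np.array([0,-np.sin(.436),-np.cos(.436)]); xt=Rt[:,0]; yt=np.cross(zt,xt)
    return np.array(o)+Rt@np.array([0,gy,gz])+.019*zt, np.c_[xt,yt,zt]
def delta(P,M):
    s=ctrl.get_state(); M0=rot(s["tool_rot"])
    print("pos",s["position"],"dmm",(P-s["position"])*1000,"drot deg",np.degrees(R.from_matrix(M@M0.T).as_rotvec()),"j",s["joint_positions"],"t",s["time"],"F",s["ft_force"],"gw",s["grip_width"])
E
python3 -c "
from goal import *
P,M=tray_tool([.6147,.1897,.003],.096,0); print(P,M[:,2]); delta(P-.06*M[:,2],M)
p=ctrl.get_image('wrist');w=cloud(p)
o=np.array([.6147,.1897]);c,s=np.cos(.096),np.sin(.096)
l=np.c_[(w.reshape(-1,3)[:,:2]-o)@np.array([[c,-s],[s,c]]),w.reshape(-1,3)[:,2]]
for z0 in (.08,.085,.09,.095,.1,.106):
    k=(abs(l[:,2]-z0)<.0025)&(abs(l[:,0])<.045)&(abs(l[:,1]-.007)<.03); q=l[k]; print(z0,k.sum(),(q.min(0),np.median(q,0),q.max(0)) if k.any() else 0)
"
```

```text
[0.6147 0.1897 0.0738] [ 0.0405 -0.4204 -0.9064]
pos [0.6095 0.238  0.187 ] dmm [  2.7362 -23.0542 -58.7921] drot deg [ 0.0974 -0.3521  0.0427] j [-0.3366  0.5272 -0.4114  1.3439  0.5481  1.5939 -2.2659] t 14.7667 F [ 0.6816  0.5841 -0.8717] gw 0.6063957890004247
0.08 27 (array([-0.0444, -0.0124,  0.0777]), array([-0.0436, -0.0051,  0.0802]), array([-0.043 ,  0.0177,  0.0822]))
0.085 30 (array([-0.0449, -0.0094,  0.0826]), array([-0.0436,  0.0049,  0.0851]), array([-0.043 ,  0.02  ,  0.0871]))
0.09 39 (array([-0.0449, -0.0071,  0.0875]), array([-0.0436,  0.0154,  0.0892]), array([0.0446, 0.0206, 0.0922]))
0.095 26 (array([-0.045 , -0.0049,  0.0926]), array([-0.0436,  0.0003,  0.0959]), array([0.0447, 0.0034, 0.0974]))
0.1 131 (array([-0.0446, -0.0024,  0.0976]), array([0.0004, 0.0186, 0.1016]), array([0.0448, 0.0192, 0.1025]))
0.106 1117 (array([-0.0402,  0.008 ,  0.1035]), array([0.0045, 0.0134, 0.1058]), array([0.045 , 0.0195, 0.1084]))
```

Request:
move_arm(increments="1 -10 -23 0 0 0 100;1 -10 -23 0 0 0 100;1 -10 -23 0 0 0 100;1 -8 -19 0 0 0 100;1 -6 -14 0 0 0 100;0 -4 -11 0 0 0 100;0 0 0 0 0 0 100;0 0 0 0 0 0 100", grip_force=50)

```text
time: 15.48
position: [0.6142, 0.1891, 0.0745]
tool_rot: [2.704, 0.131, 0.018]
ft_force: [0.9, -0.1, 0.2]
grip_width: 0.61
grip_force: 0.0
```

```bash
python3 -c "
from goal import *
P,M=tray_tool([.6147,.1897,.003],.096,0); delta(P,M)"
```

```text
pos [0.6142 0.1891 0.0745] dmm [ 0.4589  0.5348 -0.7481] drot deg [-0.0272 -0.4606  0.0555] j [-0.277   0.5738 -0.384   1.5096  0.5833  1.3826 -2.2994] t 15.4833 F [ 0.8701 -0.1143  0.1979] gw 0.6102663644925442
```

Request:
move_arm(increments="0 0 0 0 0 0 160;0 0 0 0 0 0 255;0 0 0 0 0 0 255;0 0 0 0 0 0 255;0 0 0 0 0 0 255;0 0 0 0 0 0 255;0 0 0 0 0 0 255;0 0 0 0 0 0 255", grip_force=50)

```text
time: 16.15
position: [0.6143, 0.1895, 0.0745]
tool_rot: [2.704, 0.131, 0.019]
ft_force: [-0.1, 0.8, 0.4]
grip_width: 0.135
grip_force: 50.0
```

Request:
move_arm(increments="0 0 5 0 0 0 255;0 0 10 0 0 0 255;0 0 15 0 0 0 255;0 0 18 0 0 0 255;0 0 20 0 0 0 255;0 0 20 0 0 0 255;0 0 15 0 0 0 255;0 0 8 0 0 0 255")

```text
time: 16.82
position: [0.6153, 0.1897, 0.1892]
tool_rot: [2.705, 0.13, 0.024]
ft_force: [1.1, -0.6, -4.5]
grip_width: 0.137
grip_force: 50.0
```

```bash
python3 -c "
from goal import *
P,M=tray_tool([.6147,.1897,.003],.096,0); delta(P,M)
p=ctrl.get_image('wrist'); save(p,'w5.png',s=1.3)
Rh=R.from_euler('z',.133).as_matrix(); H=np.array([.568,-.1574,0])
for th,ly,lz in ((0,.06,.24),(25,.06,.20),(45,.055,.175),(60,.055,.165),(70,.055,.165)):
    t=np.radians(th); Rt=(R.from_euler('z',.133)*R.from_euler('x',t)).as_matrix()
    o=H+Rh@np.array([-.003,ly,lz])-Rt@np.array([0,-.093,.015]); P,M=tray_tool(o,.133,t); print(th,o); delta(P,M)
"
```

```text
pos [0.6153 0.1897 0.1892] dmm [  -0.587    -0.0206 -115.4068] drot deg [-0.1296 -0.203   0.0553] j [-0.2685  0.4776 -0.4011  1.4059  0.5436  1.5499 -2.2087] t 16.8167 F [ 1.093  -0.5866 -4.5201] gw 0.13683088370106306
0 [ 0.5447 -0.0061  0.225 ]
pos [0.6156 0.1898 0.1897] dmm [ -70.8455 -195.982   106.0279] drot deg [-0.143  -0.1484  2.1792] j [-0.2685  0.4772 -0.4012  1.4053  0.5438  1.55   -2.2088] t 16.8667 F [ 1.6447  0.6829 -2.4016] gw 0.13600895723614487
25 [ 0.5451 -0.0085  0.2257]
pos [0.6156 0.1898 0.1897] dmm [ -66.5644 -227.9806  100.0953] drot deg [24.696   2.6973  2.1164] j [-0.2685  0.4772 -0.4012  1.4053  0.5438  1.55   -2.2088] t 16.8667 F [ 1.6447  0.6829 -2.4016] gw 0.13600895723614487
45 [ 0.5476 -0.0276  0.2302]
pos [0.6156 0.1898 0.1897] dmm [ -61.3411 -267.0217   90.435 ] drot deg [44.5667  4.9768  2.0153] j [-0.2685  0.4772 -0.4012  1.4053  0.5438  1.55   -2.2088] t 16.8667 F [ 1.6447  0.6829 -2.4016] gw 0.13600895723614487
60 [ 0.5498 -0.0443  0.238 ]
pos [0.6156 0.1898 0.1897] dmm [ -57.6121 -294.8934   83.6587] drot deg [59.4694  6.6883  1.9088] j [-0.2685  0.4772 -0.4012  1.4053  0.5438  1.55   -2.2088] t 16.8667 F [ 1.6447  0.6829 -2.4016] gw 0.13600895723614487
70 [ 0.5516 -0.0578  0.2473]
pos [0.6156 0.1898 0.1897] dmm [ -55.1195 -313.5247   81.6963] drot deg [69.4043  7.8302  1.8224] j [-0.2685  0.4772 -0.4012  1.4053  0.5438  1.55   -2.2088] t 16.8667 F [ 1.6447  0.6829 -2.4016] gw 0.13600895723614487
```

View pics/w5.png

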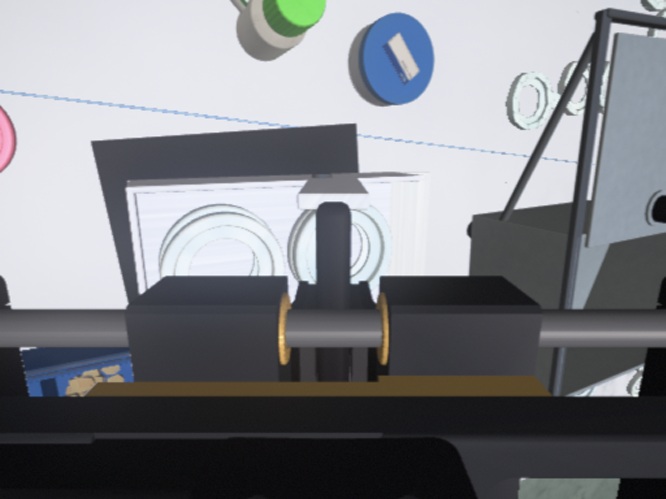

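The tray is up level, with the collars inside, and the mat and bystanders are untouched. Carrying it over the hopper.

Request:
move_arm(increments="-4 -12 12 0 0 0.2 255;-9 -25 22 0 0 0.3 255;-12 -33 22 0 0 0.3 255;-12 -33 18 0 0 0.3 255;-12 -33 14 0 0 0.3 255;-11 -30 10 0 0 0.3 255;-7 -20 6 0 0 0.3 255;-4 -10 2 0 0 0.2 255")

```text
time: 17.53
position: [0.5421, -0.011, 0.2927]
tool_rot: [2.699, 0.176, 0.029]
ft_force: [-0.7, -0.8, -3.7]
grip_width: 0.129
grip_force: 50.0
```

```bash
cat > pour.py <<'E'
from goal import *
Rh=R.from_euler('z',.133).as_matrix(); H=np.array([.568,-.1574,0])
def goalp(th,ly,lz,hx=-.003):
    t=np.radians(th); Rt=(R.from_euler('z',.133)*R.from_euler('x',t)).as_matrix()
    o=H+Rh@np.array([hx,ly,lz])-Rt@np.array([0,-.093,.015]); return tray_tool(o,.133,t)
E
python3 -c "
from pour import *
for a in ((0,.06,.24),(25,.06,.175),(45,.06,.158),(60,.06,.152),(72,.06,.150)):
    print(a); delta(*goalp(*a))"
```

```text
(0, 0.06, 0.24)
pos [ 0.5421 -0.011   0.2927] dmm [2.6603 4.8121 3.0372] drot deg [ 0.1036 -0.3922  0.2607] j [-0.001   0.0957 -0.3376  1.6532  0.4577  1.5098 -1.834 ] t 17.5333 F [-0.7318 -0.7823 -3.6734] gw 0.12921792515351907
(25, 0.06, 0.175)
pos [ 0.5421 -0.011   0.2927] dmm [  6.9414 -27.1865 -27.8954] drot deg [24.8894  2.8729  0.1688] j [-0.001   0.0957 -0.3376  1.6532  0.4577  1.5098 -1.834 ] t 17.5333 F [-0.7318 -0.7823 -3.6734] gw 0.12921792515351907
(45, 0.06, 0.158)
pos [ 0.5421 -0.011   0.2927] dmm [ 11.5017 -61.2717 -29.5558] drot deg [44.7168  5.4943  0.0891] j [-0.001   0.0957 -0.3376  1.6532  0.4577  1.5098 -1.834 ] t 17.5333 F [-0.7318 -0.7823 -3.6734] gw 0.12921792515351907
(60, 0.06, 0.152)
pos [ 0.5421 -0.011   0.2927] dmm [ 15.2306 -89.1434 -32.332 ] drot deg [59.5865  7.466   0.0257] j [-0.001   0.0957 -0.3376  1.6532  0.4577  1.5098 -1.834 ] t 17.5333 F [-0.7318 -0.7823 -3.6734] gw 0.12921792515351907
(72, 0.06, 0.15)
pos [ 0.5421 -0.011   0.2927] dmm [  18.2143 -111.4444  -37.0787] drot deg [71.4818  9.047  -0.0274] j [-0.001   0.0957 -0.3376  1.6532  0.4577  1.5098 -1.834 ] t 17.5333 F [-0.7318 -0.7823 -3.6734] gw 0.12921792515351907
```

Request:
move_arm(increments="0.9 -3.4 -3.5 3.1 0.36 0 255;0.9 -3.4 -3.5 3.1 0.36 0 255;0.9 -3.4 -3.5 3.1 0.36 0 255;0.9 -3.4 -3.5 3.1 0.36 0 255;0.9 -3.4 -3.5 3.1 0.36 0 255;0.9 -3.4 -3.5 3.1 0.36 0 255;0.9 -3.4 -3.5 3.1 0.36 0 255;0.9 -3.4 -3.5 3.1 0.36 0 255")

```text
time: 18.2
position: [0.5503, -0.0333, 0.2624]
tool_rot: [-3.131, -0.214, 0.002]
ft_force: [-1.2, -0.2, -4.2]
grip_width: 0.133
grip_force: 50.0
```

```bash
python3 -c "
from pour import *
for a in ((25,.06,.175),(45,.06,.158),(60,.06,.152)):
    print(a); delta(*goalp(*a))"
```

```text
(25, 0.06, 0.175)
pos [ 0.5503 -0.0333  0.2624] dmm [-1.2684 -4.8414  2.4002] drot deg [-0.1701 -0.0651 -0.2175] j [ 0.2121  0.1046 -0.2134  1.6318  0.0191  1.4088 -1.4373] t 18.2 F [-1.1891 -0.1514 -4.2204] gw 0.13251412906113408
(45, 0.06, 0.158)
pos [ 0.5503 -0.0333  0.2624] dmm [  3.2919 -38.9267   0.7398] drot deg [19.6481  2.6251 -0.2225] j [ 0.2121  0.1046 -0.2134  1.6318  0.0191  1.4088 -1.4373] t 18.2 F [-1.1891 -0.1514 -4.2204] gw 0.13251412906113408
(60, 0.06, 0.152)
pos [ 0.5503 -0.0333  0.2624] dmm [  7.0208 -66.7984  -2.0365] drot deg [34.5118  4.6433 -0.2234] j [ 0.2121  0.1046 -0.2134  1.6318  0.0191  1.4088 -1.4373] t 18.2 F [-1.1891 -0.1514 -4.2204] gw 0.13251412906113408
```

Request:
move_arm(increments="0.4 -4.8 0.1 2.45 0.33 0 255;0.4 -4.8 0.1 2.45 0.33 0 255;0.4 -4.8 0.1 2.45 0.33 0 255;0.4 -4.8 0.1 2.45 0.33 0 255;0.4 -4.8 0.1 2.45 0.33 0 255;0.4 -4.8 0.1 2.45 0.33 0 255;0.4 -4.8 0.1 2.45 0.33 0 255;0.4 -4.8 0.1 2.45 0.33 0 255")

```text
time: 18.87
position: [0.5535, -0.0723, 0.2631]
tool_rot: [-2.788, -0.19, 0.035]
ft_force: [0.3, -0.8, -4.8]
grip_width: 0.133
grip_force: 50.0
```

Request:
move_arm(increments="0.5 -3.5 -0.3 1.86 0.25 0 255;0.5 -3.5 -0.3 1.86 0.25 0 255;0.5 -3.5 -0.3 1.86 0.25 0 255;0.5 -3.5 -0.3 1.86 0.25 0 255;0.5 -3.5 -0.3 1.86 0.25 0 255;0.5 -3.5 -0.3 1.86 0.25 0 255;0.5 -3.5 -0.3 1.86 0.25 0 255;0.5 -3.5 -0.3 1.86 0.25 0 255")

```text
time: 19.53
position: [0.5579, -0.1009, 0.262]
tool_rot: [-2.526, -0.17, 0.051]
ft_force: [-0.8, 0.2, -3.2]
grip_width: 0.13
grip_force: 50.0
```

```bash
python3 -c "
from pour import *
for a in ((60,.06,.152),(75,.06,.150)):
    print(a); delta(*goalp(*a))
p=ctrl.get_image('top'); q=ctrl.get_image('scene'); 
cv2.imwrite('pics/pour1.png',np.hstack([cv2.resize(p['frame'][60:280,200:450],(450,396),interpolation=2),cv2.resize(q['frame'][130:330,140:340],(396,396)) [:,:340]])[:,:,::-1])
"
```

```text
(60, 0.06, 0.152)
pos [ 0.5579 -0.1009  0.262 ] dmm [-0.5985  0.7911 -1.6053] drot deg [ 0.0091  0.1048 -0.0691] j [ 0.5201  0.362  -0.0945  1.4513 -0.4774  1.6691 -0.9747] t 19.5333 F [-0.7819  0.1535 -3.2268] gw 0.12970163665008816
(75, 0.06, 0.15)
pos [ 0.5579 -0.1009  0.262 ] dmm [  3.114  -26.9579  -7.7694] drot deg [14.8755  2.1023 -0.0553] j [ 0.5201  0.362  -0.0945  1.4513 -0.4774  1.6691 -0.9747] t 19.5333 F [-0.7819  0.1535 -3.2268] gw 0.12970163665008816
```

View pics/pour1.png

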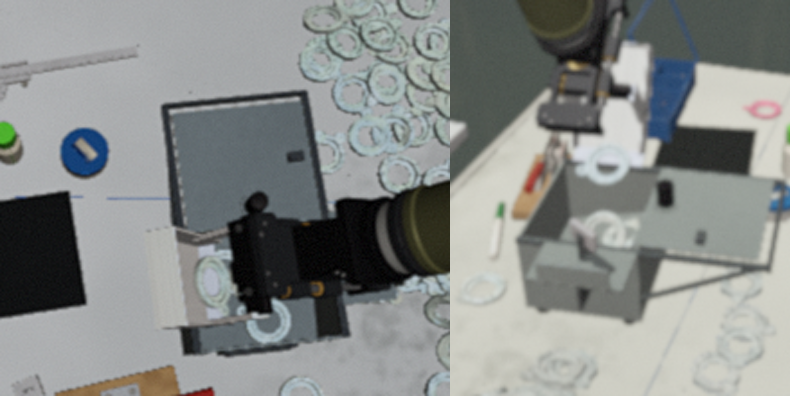

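Pouring is under way: some collars are already in the hopper and one is at the lip (scene part, around (605,165)). Continuing to 75°.

Request:
move_arm(increments="0.4 -3.3 -0.9 1.86 0.26 0 255;0.4 -3.3 -0.9 1.86 0.26 0 255;0.4 -3.3 -0.9 1.86 0.26 0 255;0.4 -3.3 -0.9 1.86 0.26 0 255;0.4 -3.3 -0.9 1.86 0.26 0 255;0.4 -3.3 -0.9 1.86 0.26 0 255;0.4 -3.3 -0.9 1.86 0.26 0 255;0.4 -3.3 -0.9 1.86 0.26 0 255")

```text
time: 20.3
position: [0.561, -0.1274, 0.2545]
tool_rot: [-2.264, -0.152, 0.071]
ft_force: [-0.7, -0.7, -3.4]
grip_width: 0.131
grip_force: 50.0
```

Request:
move_arm(increments="0 0 0 0 0 0 255;0 0 0 0 0 0 255;0 0 0 0 0 0 255;0 0 0 0 0 0 255;0 0 0 0 0 0 255;0 0 0 0 0 0 255;0 0 0 0 0 0 255;0 0 0 0 0 0 255")

```text
time: 20.97
position: [0.561, -0.1266, 0.2551]
tool_rot: [-2.268, -0.153, 0.07]
ft_force: [0.4, -0.4, -3.2]
grip_width: 0.136
grip_force: 50.0
```

```bash
python3 -c "
from pour import *
delta(*goalp(75,.06,.15)); delta(*goalp(25,.06,.175)); delta(*goalp(0,.06,.24))
p=ctrl.get_image('top'); q=ctrl.get_image('scene'); 
for pp in (p,q): print([(np.round(r['centre'],3).tolist(),round(r['score'],2)) for r in ctrl.find_in('collar_4_centre',pp)])
cv2.imwrite('pics/pour2.png',np.hstack([cv2.resize(p['frame'][60:280,200:450],(450,396),interpolation=2),cv2.resize(q['frame'][130:330,140:340],(396,396)) [:,:340]])[:,:,::-1])
"
```

```text
pos [ 0.561  -0.1266  0.2551] dmm [ 0.0527 -1.2297 -0.821 ] drot deg [ 0.1738  0.0596 -0.0809] j [ 0.6248  0.5305 -0.0946  1.3585 -0.6212  1.8191 -0.884 ] t 20.9667 F [ 0.3556 -0.3915 -3.1644] gw 0.13566104943668053
pos [ 0.561  -0.1266  0.2551] dmm [-11.9491  88.4763   9.7798] drot deg [-49.3796  -6.608   -0.0914] j [ 0.6248  0.5305 -0.0946  1.3585 -0.6212  1.8191 -0.884 ] t 20.9667 F [ 0.3556 -0.3915 -3.1644] gw 0.13566104943668053
pos [ 0.561  -0.1266  0.2551] dmm [-16.2301 120.4749  40.7123] drot deg [-74.1561  -9.9437  -0.0925] j [ 0.6248  0.5305 -0.0946  1.3585 -0.6212  1.8191 -0.884 ] t 20.9667 F [ 0.3556 -0.3915 -3.1644] gw 0.13566104943668053
[([0.67, 0.37, 0.006], 0.62), ([0.509, -0.196, 0.031], 0.57)]
[([0.578, -0.074, 0.234], 0.67), ([0.674, 0.361, 0.006], 0.58)]
```

View pics/pour2.png

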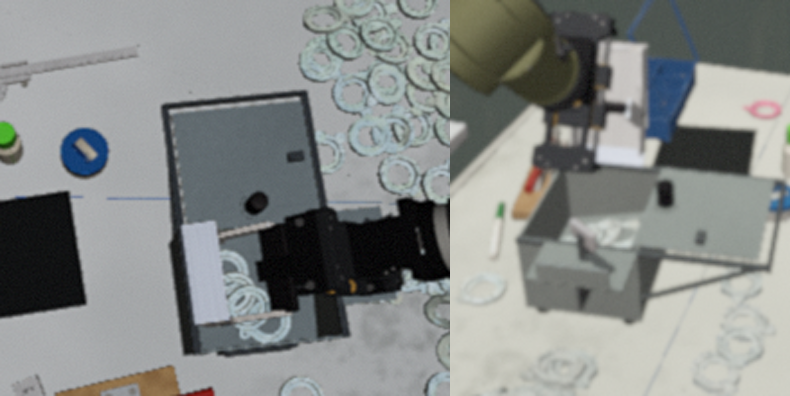

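Top and scene parts: the tray looks empty and the collars lie in the hopper around (245,295). That was my 11th picture, one over the limit of 10, so from here I check by numbers only. Tilting back.

Request:
move_arm(increments="-0.7 5.5 6 -3.1 -0.41 0 255;-0.7 5.5 6 -3.1 -0.41 0 255;-0.7 5.5 6 -3.1 -0.41 0 255;-0.7 5.5 6 -3.1 -0.41 0 255;-0.7 5.5 6 -3.1 -0.41 0 255;-0.7 5.5 6 -3.1 -0.41 0 255;-0.7 5.5 6 -3.1 -0.41 0 255;-0.7 5.5 6 -3.1 -0.41 0 255")

```text
time: 21.83
position: [0.555, -0.0823, 0.3034]
tool_rot: [-2.705, -0.181, 0.041]
ft_force: [-0.0, -0.4, -2.3]
grip_width: 0.137
grip_force: 50.0
```

Request:
move_arm(increments="-0.7 5.5 2 -3.1 -0.41 0 255;-0.7 5.5 2 -3.1 -0.41 0 255;-0.7 5.5 2 -3.1 -0.41 0 255;-0.7 5.5 2 -3.1 -0.41 0 255;-0.7 5.5 2 -3.1 -0.41 0 255;-0.7 5.5 2 -3.1 -0.41 0 255;-0.7 5.5 2 -3.1 -0.41 0 255;-0.7 5.5 2 -3.1 -0.41 0 255")

```text
time: 22.5
position: [0.549, -0.0378, 0.3191]
tool_rot: [3.13, 0.209, -0.003]
ft_force: [0.2, 1.0, -3.2]
grip_width: 0.135
grip_force: 50.0
```

```bash
python3 -c "
from pour import *
delta(*tray_tool([.6147,.1897,.12],.096,0))
p=ctrl.get_image('top'); w=cloud(p); 
c=ctrl.silhouettes('collar_4_centre',p)
Hh=(w[...,:2]-H[:2])@Rh[:2,:2]
for r in c:
    m=r['region']; print(round(r['score'],2),m.sum(),np.nanmedian(w[m],0),np.nanmedian(Hh[m],0))
"
```

```text
pos [ 0.549  -0.0378  0.3191] dmm [  65.6901  227.4968 -128.3212] drot deg [-24.574   -2.9719  -2.0867] j [ 0.2089  0.0889 -0.2059  1.5373  0.0225  1.5191 -1.4347] t 22.5 F [ 0.2374  0.9634 -3.1814] gw 0.13539225241500133
0.87 302 [0.6686 0.3691 0.0081] [0.1694 0.5086]
0.53 195 [0.4249 0.1387 0.0292] [-0.1019  0.3125]
```

Request:
move_arm(increments="8 28 -4 -3.07 -0.37 -0.26 255;8 32 -6 -3.07 -0.37 -0.26 255;9 32 -10 -3.07 -0.37 -0.26 255;9 32 -14 -3.07 -0.37 -0.26 255;9 31 -20 -3.07 -0.37 -0.26 255;9 29 -24 -3.07 -0.37 -0.26 255;8 26 -26 -3.07 -0.37 -0.26 255;6 17 -24 -3.07 -0.37 -0.26 255")

```text
time: 23.27
position: [0.6153, 0.1908, 0.1884]
tool_rot: [2.705, 0.131, 0.026]
ft_force: [0.9, -0.3, -2.6]
grip_width: 0.136
grip_force: 50.0
```

Request:
move_arm(increments="0 0 -10 0 0 0 255;0 0 -10 0 0 0 255;0 0 -10 0 0 0 255;0 0 -5 0 0 0 255;0 0 0 0 0 0 255;0 0 0 0 0 0 255;0 0 0 0 0 0 255;0 0 0 0 0 0 255")

```text
time: 23.93
position: [0.6164, 0.1878, 0.1573]
tool_rot: [2.705, 0.128, 0.032]
ft_force: [-0.5, 1.4, -2.9]
grip_width: 0.134
grip_force: 50.0
```

```bash
python3 -c "
from pour import *
delta(*tray_tool([.6147,.1897,.003],.096,0))
for n in ('top','scene'):
    p=ctrl.get_image(n); w=cloud(p); 
    Hh=(w[...,:2]-H[:2])@Rh[:2,:2]
    if n=='top': save(p,'t9.png'); np.savez('pics/t9',**p)
    for r in ctrl.silhouettes('collar_4_centre',p):
        m=r['region']; print(n,round(r['score'],2),m.sum(),np.nanmedian(w[m],0),np.nanmedian(Hh[m],0))
"
```

```text
pos [0.6164 0.1878 0.1573] dmm [ -1.6669   1.8637 -83.5605] drot deg [-0.1386  0.1449  0.0511] j [-0.291   0.491  -0.3636  1.4469  0.5408  1.4879 -2.2266] t 23.9333 F [-0.4821  1.387  -2.8539] gw 0.13356993073134857
top 0.71 281 [ 0.5177 -0.1971  0.0391] [-0.0569 -0.0334]
top 0.7 12710 [ 0.6404 -0.1729  0.1321] [ 0.0702 -0.0289]
```

```bash
python3 -c "
from pour import *
p=ctrl.get_image('wrist'); w=cloud(p); s=ctrl.get_state()
P0,M0=tray_tool([0,0,0],0,0); Rt=rot(s['tool_rot'])@M0.T; o=s['position']-Rt@P0
l=(w-o)@Rt
m=(abs(l[...,0])<.044)&(l[...,1]>-.07)&(l[...,1]<.069)&(l[...,2]<.05)&(l[...,2]>-.02)
z=l[m][:,2]*1000; print('tray inside n',m.sum(),np.histogram(z,[-20,-2,1,3,5,7,9,12,16,20,25,50]))
print([(np.round(r['centre'],3).tolist(),round(r['score'],2)) for r in ctrl.find_in('collar_4_centre',p)])
# before-lift comparison not stored; hopper interior in top
t=dict(np.load('pics/t9.npz',allow_pickle=True)); w=cloud(t); h=(w[...,:2]-H[:2])@Rh[:2,:2]
k=(abs(h[...,1])<.088)&(h[...,0]>-.073)&(h[...,0]<.066)&(w[...,2]<.125)
g=t['frame'].astype(int).mean(-1); ins=k
print('interior px',k.sum(),'bright',(k&(g>130)).sum(),np.percentile(g[k],[10,50,90]))
a=t['frame'][k&(g>130)]; b=t['frame'][k&(g<=130)]
# local collars outside area: per collar px
out=cv2.imwrite('pics/mask.png',((k&(g>130))*255).astype(np.uint8))
ys,xs=np.where(k); sub=g[ys.min():ys.max()+1,xs.min():xs.max()+1].astype(int); kk=k[ys.min():ys.max()+1,xs.min():xs.max()+1]
for r in range(0,sub.shape[0]): print(''.join((' ' if not kk[r,c] else '.:-=+*#%@'[min(8,max(0,(sub[r,c]-70)//16))]) for c in range(sub.shape[1])))
"
```

```text
tray inside n 10116 (array([   0,    0, 2748, 7288,   75,    0,    0,    0,    0,    0,    5]), array([-20,  -2,   1,   3,   5,   7,   9,  12,  16,  20,  25,  50]))
[]
interior px 3689 bright 1269 [101.3333 108.     179.6667]
                                                                -      
                                                      ---::::-:::      
                                              ::-: -:--::::--::::      
                                      ---------:::-::-:-::-::::::-     
                             - ---------------:::::----:--:---:::      
                   -----------------------:----:::--::::- :-::::::     
            ---------- -------------------------::-::::-:-:::-::--     
  ---------------------------------------:---:::-:--:::::::::--:::     
:----------------------------------------- :-::::--::--::::::::-:-     
:----------------:-==+==----------------------:--:::::-::-----:-:-     
.-----------------=*###*++=---------:---------:--::::::::-:-::---:     
.:-------------=*##%%%#%%%#+=-------::------:---::::::--:::::-::--:    
  --------
[... 3044 characters left out ...]
#########*+--------=*#*###*--------------
      .:-------------------:-*#**########+=-----+*####%#=-------- -----
       :------------------::=# *+*##%%#####*++++*####%#+-------------- 
       :------------------:-=*%**##*#%%####%%%%##**###*=-------------- 
       :----------------:--:-+###*+=+##%%##%%%%######*=------          
       :----------------------=++=-:-+*#%%%%%%#####*                   
       .----------------------------:-=+#%%%                           
       .:-------------------------:                                    
       .:----------------::                                            
       .:--------:                                                     
        ::
```

The tray floor is bare: every interior reading lies at 1-7 mm. The collars show as overlapping rings inside the hopper. Setting the tray down on its mat.

Request:
move_arm(increments="-1 1 -15 0 0 0 255;0 0 -15 0 0 0 255;-1 1 -15 0 0 0 255;0 0 -15 0 0 0 255;0 0 -10 0 0 0 255;0 0 -6 0 0 0 255;0 0 -4 0 0 0 255;0 0 0 0 0 0 255")

```text
time: 24.9
position: [0.6136, 0.1901, 0.0753]
tool_rot: [2.704, 0.13, 0.028]
ft_force: [-0.5, 0.3, -3.5]
grip_width: 0.134
grip_force: 50.0
```

```bash
python3 -c "
from pour import *
delta(*tray_tool([.6147,.1897,.003],.096,0))"
```

```text
pos [0.6136 0.1901 0.0753] dmm [ 1.1092 -0.4259 -1.5415] drot deg [-0.0443 -0.022  -0.0135] j [-0.302   0.5632 -0.3526  1.5174  0.5705  1.3699 -2.2961] t 24.9 F [-0.5109  0.3378 -3.4727] gw 0.13424960666541633
```

Request:
move_arm(increments="0 0 -1 0 0 0 255;0 0 0 0 0 0 255;0 0 0 0 0 0 255;0 0 0 0 0 0 220;0 0 0 0 0 0 150;0 0 0 0 0 0 100;0 0 0 0 0 0 100;0 0 0 0 0 0 100")

```text
time: 25.57
position: [0.6141, 0.1902, 0.0754]
tool_rot: [2.704, 0.13, 0.031]
ft_force: [0.1, -0.9, 0.6]
grip_width: 0.351
grip_force: 0.0
```

Request:
move_arm(increments="0 3 6 0 0 0 100;-0.5 6 13 0 0 0 100;-1 9 20 0 0 0 100;-1 11 24 0 0 0 100;-1 11 24 0 0 0 100;-1 11 24 0 0 0 100;0 0 36 0 0 0 100;0 0 38 0 0 0 100")

```text
time: 26.23
position: [0.6081, 0.2428, 0.2615]
tool_rot: [2.705, 0.134, 0.028]
ft_force: [0.2, -0.0, 0.2]
grip_width: 0.606
grip_force: 0.0
```

Request:
move_arm(increments="-10 -15 25 3 0 0 100;-10 -25 20 3 0 0 100;-10 -25 10 3 0 0 100;-10 -25 10 3 0 0 100;-10 -25 0 3 0 0 100;-10 -25 0 3 0 0 100;-10 -20 0 3 0 0 100;0 0 0 0 0 0 100")

```text
time: 26.9
position: [0.5387, 0.0731, 0.3278]
tool_rot: [3.068, 0.118, 0.063]
ft_force: [1.5, -0.7, 0.5]
grip_width: 0.603
grip_force: 0.0
```

```bash
python3 - <<'E'
from pour import *
s=ctrl.get_state(); print(s["position"],s["time"],s["ft_force"])
p=ctrl.get_image("wrist"); w=cloud(p); save(p,"w10.png")
q=ctrl.get_image("top"); wq=cloud(q); save(q,"t10.png")
for n,pp,ww in (("w",p,w),("t",q,wq)):
    for t in ("tray","tray_grip","collar_4_centre","grease_tin_b","block_b","paint_b","catch","cover_pull"):
        print(n,t,[(np.round(r["centre"],3).tolist(),round(r["score"],2)) for r in ctrl.find_in(t,pp)[:3]])
c,sn=np.cos(.096),np.sin(.096); o=np.array([.6147,.1897])
l=np.concatenate([(w[...,:2]-o)@np.array([[c,-sn],[sn,c]]),w[...,2:]],-1)
m=(abs(l[...,0])<.044)&(l[...,1]>-.07)&(l[...,1]<-.01); print("floor z",np.nanpercentile(l[m][:,2],[5,50,95]),m.sum())
m=(abs(l[...,0])<.06)&(abs(l[...,1])<.1)&(l[...,2]>.1); print("bar top",np.nanmedian(l[m],0),m.sum())
m=(abs(l[...,0])<.06)&(l[...,1]>.05)&(l[...,1]<.1)&(l[...,2]>.03)&(l[...,2]<.045); print("rear rim",np.nanmedian(l[m],0),l[m].max(0) if m.any() else 0)
a=dict(np.load("pics/top.npz",allow_pickle=True)); wa=cloud(a)
# bystander height-blob comparison before/after
for nm,cx,cy,z0 in (("tin",.76,.06,.015),("bottle",.76,.18,.05),("block",.428,.137,.015)):
    for ww in (wa,wq):
        k=(np.hypot(ww[...,0]-cx,ww[...,1]-cy)<.05)&(ww[...,2]>z0)&(ww[...,2]<.12); v,u=np.where(k); print(nm,k.sum(),u.mean() if k.any() else 0,v.mean() if k.any() else 0)
h=(wq[...,:2]-H[:2])@Rh[:2,:2]
m2=(abs(h[...,1])<.06)&(wq[...,2]>.13)&(wq[...,2]<.145)&(h[...,0]>-.07)&(h[...,0]<.3); print("cover from",h[m2][:,0].min())
E
```

```text
[0.5387 0.0731 0.3278] 26.9 [ 1.5325 -0.6506  0.5248]
w tray [([0.617, 0.185, 0.001], 0.56)]
w tray_grip [([0.624, 0.185, 0.009], 0.56)]
w collar_4_centre [([0.674, 0.369, 0.006], 0.93), ([0.529, -0.2, 0.037], 0.82), ([0.748, 0.173, 0.023], 0.2)]
w grease_tin_b [([0.751, 0.068, 0.03], 0.71)]
w block_b [([0.696, -0.132, 0.134], 0.71), ([0.744, 0.175, 0.028], 0.59)]
w paint_b [([0.747, 0.177, 0.025], 0.64)]
w catch [([0.697, -0.137, 0.138], 0.67)]
w cover_pull [([0.696, -0.138, 0.139], 0.88)]
t tray [([0.715, -0.14, 0.138], 0.31)]
t tray_grip []
t collar_4_centre [([0.524, -0.2, 0.033], 0.71), ([0.666, 0.388, 0.006], 0.57)]
t grease_tin_b [([0.768, 0.043, 0.025], 0.71)]
t block_b []
t paint_b []
t catch [([0.607, -0.269, 0.162], 0.61)]
t cover_pull [([0.713, -0.135, 0.141], 0.7)]
floor z [0.0052 0.0067 0.0083] 2440
bar top [-0.0543 -0.0605  0.4157] 10387
rear rim [0.0042 0.073  0.0367] [0.0502 0.0763 0.0407]
tin 579 246.0587219343696 144.02245250431778
tin 141 254.63829787234042 141.39007092198582
bottle 244 202.06147540983608 136.99180327868854
bottle 0 0 0
block 232 218.7198275862069 277.46120689655174
block 0 0 0
cover from 0.06895857592093771
```

```bash
python3 - <<'E'
from pour import *
for n in ("top","scene"):
    p=ctrl.get_image(n); w=cloud(p); x,y,z=w[...,0]-.6027,w[...,1]+.2685,w[...,2]; r=np.hypot(x,y)
    for nm,k in (("arm",(r>.025)&(r<.055)&(z>.1385)&(z<.152)),("wing",(r<.03)&(z>.17)&(z<.19))):
        q=np.c_[x[k],y[k]]
        if len(q)>8:
            m=np.median(q,0); d=np.linalg.svd(q-q.mean(0))[2][0]; print(n,nm,len(q),"bearing",np.arctan2(m[1],m[0]),"axis",np.arctan2(d[1],d[0]))
print("expected at stop",np.pi/2+.133-2.2)
E
```

```text
top arm 122 bearing -1.057543476188415 axis -2.446915930052747
top wing 100 bearing 2.7464552110736027 axis 2.636896990905842
scene arm 49 bearing -1.212413170163972 axis -2.296512394623406
scene wing 57 bearing -1.5751392655343412 axis -0.49853520987615046
expected at stop -0.4962036732051036
```

Both cameras put the wings' axis at about -0.50 rad, against an expected -0.496 at the stop. The cover is fully back, and the tray stands empty on its mat. Handing in.

```bash
python3 -c "
from bench import ctrl; print(ctrl.close_job())"
```

```text
the job is handed in; nothing more can be done
None
```

The job is handed in at about 27 s: catch at its stop, cover fully back and left open, collars tipped into the hopper, empty tray back upright on its mat; I did not count all four collars one by one, the arm hid the block and bottle in the last check, and I viewed 11 pictures, one over the limit of 10.

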